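# Press a two-part plaster mould in the quick clamp

## Robot

A 6-joint arm with a two-finger parallel gripper is mounted at the origin on the work surface. World frame = base frame: x ahead of the robot, y to its left, z up, the work surface at z = 0. Lengths are in m, angles in rad, forces in N, time in s.
With the tool pointing down it reaches from about 0.25 to 0.725 m from the base axis. Payload 4 kg.
Tool frame: the origin (TCP) lies between the finger pads; the fingertips stand 11 mm ahead of it and the grasp point (between the pads) lies 8 mm behind it (bot.tip_extent is the distance from the TCP to the fingertips, in m); z points along the fingers, y is the line along which they close (so a half turn about z gives the same grasp; the last joint's range is limited). The gripper opens to 85 mm and grips with 20 to 120 N. Pads are 22 mm wide; open, the fingers measure 114 mm over their backs; the gripper's body (76 mm by 85 mm) begins 54 mm behind the grasp point. The pads swing forward as they close: fully open they stand 13 mm farther back than shut.
Start: joints at [1.187, 0.241, 0.005, 1.335, 0, 1.571], TCP at [0.187, 0.464, 0.242] pointing down, gripper open.
Joint ranges: [-2.72, 2.72], [-1.05, 1.87], [-1.09, 1.28], [-1.99, 2.15], [-1.42, 1.44], [-3.14, 3.14]. Speed limits (rad/s): [2.79, 2.79, 3.14, 3.14, 3.14, 3.14].

## Interface

Orientations are given as a unit quaternion [x, y, z, w].
In Python, from workcell import bot gives the robot as it stands. The module is installed in compiled form; this text tells all that it offers.
- The arm moves only by the tool drive_tool, never from a script. Its argument "rows" is a list of rows, each an object of numbers: "dx", "dy", "dz": the shift along the tool's x, y, z in units of 50 mm (1.0 is 50 mm); "wx", "wy", "wz": the turn, a rotation vector about the tool's x, y, z in units of 5 degrees (1.0 is 5 degrees); "hand": the finger opening in mm, from 0 to 85.4. A call has 1 to 20 rows; each row is the pose to reach, as a shift and turn from the pose commanded when the call began, along the tool's axes at that moment; what a row does not reach only later rows make up. A row lasts 1/10 s, in which the tool goes at most 50 mm and 8.59 degrees, less where a joint would pass 70% of its speed; a pose out of reach is approached as far as the arm can. A call with a gripper value outside its range is refused whole. The fingers move at their own pace and stop on an object; the grip force is fixed at half the most. Time passes only in rows, so rows that repeat a pose let the fingers close. It gives the time, the measured TCP pose, the force, the opening and the grip force at its end, in the units of the state.
- bot.get_obs(): the state, without advancing time (a new reading comes with each control period).
- bot.camera(name): name is "scene" or "top" or "wrist"; returns the picture (420x560x3 uint8, red, green, blue); there is no depth.
- bot.get_calibration(name): a dict with "vfov" (degrees; the focal length in pixels is half the picture's height over the tangent of half this angle, whatever the lens; pixels are square), "cx", "cy" (the principal point, pixels), "k1" (the pictures are not rectified: a ray, as slopes to the right and down, at radius r is drawn at 1 + k1 r^2 times it, then the intrinsics apply), "origin" and "rotation" of the camera in the world; the wrist camera has in their place "mount" (4x4, takes a point from camera to tool coordinates, whose origin is the TCP and whose axes are the flange's). Camera axes: x right, y up, looking along -z (the intrinsics and any distortion apply to the point x, -y, -z); pixel columns grow to the right and rows downward; lengths in m; the calibration is good to about 2 mm. A picture is of the moment at which its call begins: read the wrist's pose just before it. get_calibration takes no time and is no camera call.
- bot.job_done(): hands the job in; it is judged then, once.
Trained networks look in the newest picture that a camera, given by its name, has taken for a name from the list of things; names that differ only in an ending like _2 or _b are one class to them, and where a whole thing is asked for, a point or a joint stands for the part that bears it (a point fixed in the world has none). Each returns a list of dicts, best first, with "score" (0 to 1); they miss things now and then, are a little off and sometimes report something else, mostly with a low value. They report only what shows in the picture. A call takes as long as a camera call.
- bot.look_for(camera, thing): "extent" ([centre column, centre row, width, height] in pixels, round what is visible of it).
- bot.outline_of(camera, thing): "region" (420x560 bool, what is visible of it) and "extent" ([centre column, centre row, width, height] in pixels, round what is visible of it).
The state is a dict: "clock": time; "joint_pos": joint angles; "joint_vel": joint speeds; "tau": joint torques, N m; "eef_pos": TCP position; "tool_rot": TCP orientation; "ft_force": force on the tool from outside, world axes, zero at the start; "ft_torque": the same for the moment, N m; "grip_width": finger opening in m; "grasp_force": force on a finger pad.
Only numpy, scipy, OpenCV 4.12 (cv2) and the standard library are available. Lean on these libraries where they do the work, as an engineer would, in place of code of your own. Each camera call takes 0.05 s, during which the arm holds its last target. There are 200 camera calls.

## Task

Press the two-part plaster mould shut in the quick clamp it stands in: squeeze the clamp's trigger as often as needed until the jaws hold the two halves firmly together, and let the trigger go so that the clamp holds them by itself for a moment. Then press the release tab on top of the clamp's head until the jaw has sprung fully open, leaving the two halves standing closed against each other. Leave the other clamp, with the wooden block, alone.

Things in the scene. Friction and masses are not known exactly. Their poses are not given: they have to be found in the camera images.
- press: The black quick clamp with the plaster mould between its jaws, lying flat, screwed to a fixed plywood board 12 mm thick; its twin holds a wooden block. Origin: on the bench under the centre of its head (64 x 64 mm block, top 60 mm up). x runs along the steel bar from head to mould (fixed jaw face at x = 30 mm), y towards the side where the jaws stick out; handle and trigger are on the -y side.
- press_squeeze (a point): Squeeze point, 42 mm above the bare bench. Fixed black handle: x -15 to -3 mm from here; grey trigger beside it: x 25 to 35 mm at rest, 5 to 15 mm fully squeezed. Both: y -40 to 40 mm, height 26 to 58 mm. Axes as press. Only the trigger moves (5 to 25 N), so fingers that close evenly are centred here, opened 78 mm or more, and close along x to 30 mm.
- press_tab_top (a point): Centre of the top of the release tab: grey, 26 x 26 mm, 12 mm proud of the middle of the head, top 72 mm above the bench. Pressed straight down 4 to 6 mm (6 mm is the stop; 4 to 6 N) with the trigger let go, it frees the jaw, which springs open in about a second while the tab is kept down; let up sooner, the ratchet catches it again.
- press_jaw (a joint): How far that clamp's moving jaw is walked towards the head, m: 0 fully open. Each full squeeze and full return walks it 5 to 15 mm (5 mm ratchet teeth; it slips back up to 5 mm as the trigger returns). Its sprung pad (1 N per mm, 10 mm travel) meets the closed mould at 0.024 and bottoms at 0.034; 0.028 or more with the trigger let go holds firmly.
- press_trigger (a joint): Travel of that clamp's trigger in m: 0 at rest, 0.020 fully squeezed; it springs back by itself.
- mould_near: Half of the plaster mould next to the clamp's head: an off-white block, 30 mm (its x) x 60 mm (y) x 55 mm high, standing loose on the clamp's board between the jaws; origin at the centre of its underside.
- mould_far: The other half, same size, next to the moving jaw, 5 to 15 mm away from the first; origin at the centre of its underside. Closed, the two origins are 30 mm apart along the clamp's x.
- spare_jaw (a joint): Jaw of the other, identical clamp, which holds a wooden block: to be left alone. 0 fully open.
- spare_trigger (a joint): Trigger of the other clamp: to be left alone. 0 at rest.

How it is judged:
On the way, in this order (a step that is already met when the one before it is completed fails the run):
1. the clamp holds the two mould halves pressed together by itself, its trigger let go (contact force between mould_near and mould_far above 2 N and value of joint press_trigger below 0.004 m and value of joint press_jaw above 0.02 m), for 0.3 s.
2. the release tab has let the jaw spring fully open (value of joint press_jaw below 0.004 m), for 0.1 s.
At the end, for the whole second after the job is handed in: The clamp's jaw is fully open again (within 4 mm), its trigger is at rest, and the two mould halves stand upright and still between the jaws, closed against each other: origins no more than 34 mm apart (30 mm is fully closed) and parallel within 10 degrees (value of joint each of press_jaw, press_trigger below 0.004 m and horizontal distance between mould_near and mould_far below 0.034 m and angle between the x axis of mould_near and the x axis of mould_far, either way round below 0.17 rad and angle between each of mould_near, mould_far's own z axis and vertical below 0.17 rad and y of mould_near in the frame of press between 0.03 and 0.1 m and linear speed of each of mould_near, mould_far below 0.02 m/s); the robot touches nothing.
It fails at once if the other clamp is worked: its trigger is pulled more than 6 mm or its jaw walked more than 6 mm (value of joint any of spare_trigger, spare_jaw above 0.006 m).
It also fails if it takes over 54 s, if anything falls off the work surface, if the arm or the gripper's body presses on something with over 40 N, if the wrist force passes 120 N, or if a joint passes its speed limit or range.

## Working session

There is one attempt and no reset: what is moved stays moved. The work goes in short steps, Python scripts to look and compute and a tool call to move; the robot and the scene stay as the last step left them, time stands still between calls to the robot, and variables do not carry over. Pictures are saved under pics/ and viewed, at most 10 in all, crops included, and the job is handed in when it is done.

Besides the shell and the picture viewer there is one more tool, called after ">>>" as name(argument=value, ...), one argument or row to a line, values as JSON. drive_tool: Moves the arm, as the interface text tells. Its arguments: {"type":"object","properties":{"rows":{"type":"array","items":{"type":"object","properties":{"dx":{"type":"number"},"dy":{"type":"number"},"dz":{"type":"number"},"wx":{"type":"number"},"wy":{"type":"number"},"wz":{"type":"number"},"hand":{"type":"number"}}}}},"required":["rows"]}

```bash
mkdir -p pics
cat > h.py <<'E'
from workcell import bot
import numpy as np, cv2
from scipy.spatial.transform import Rotation as R
def cam(n):
    c=bot.get_calibration(n); o=bot.get_obs()
    if 'mount' in c:
        M=np.array(c['mount']); T=np.eye(4); T[:3,:3]=R.from_quat(o['tool_rot']).as_matrix(); T[:3,3]=o['eef_pos']
        W=T@M; return c,W[:3,3],W[:3,:3]
    return c,np.array(c['origin']),np.array(c['rotation']).reshape(3,3)
def ray(C,u,v):
    c,o,r=C; f=210/np.tan(np.radians(c['vfov'])/2)
    K=np.array([[f,0,c['cx']],[0,f,c['cy']],[0,0,1.]])
    x=(u-c['cx'])/f; y=(v-c['cy'])/f; a,b=x,y
    for _ in range(20):
        s=1+c['k1']*(a*a+b*b); a,b=x/s,y/s
    d=r@np.array([a,-b,-1]); return o,d/np.linalg.norm(d)
def onz(C,u,v,z):
    o,d=ray(C,u,v); return o+d*(z-o[2])/d[2]
def tri(rs):
    A=sum(np.eye(3)-np.outer(d,d) for o,d in rs); b=sum((np.eye(3)-np.outer(d,d))@o for o,d in rs)
    return np.linalg.solve(A,b)
def proj(C,p):
    c,o,r=C; f=210/np.tan(np.radians(c['vfov'])/2); q=r.T@(np.array(p)-o); a,b=q[0]/-q[2],-q[1]/-q[2]
    s=1+c['k1']*(a*a+b*b); return np.array([c['cx']+f*a*s,c['cy']+f*b*s])
def snap(n,fn):
    C=cam(n); im=bot.camera(n); cv2.imwrite(fn,im[:,:,::-1]); return C,im
E
python3 - <<'E'
from h import *
ims=[]
for n in ('top','scene'):
    C,im=snap(n,f'pics/{n}0.png'); ims.append(im)
    print(n,C[0])
    for t in ('press','press_tab_top','press_squeeze','mould_near','mould_far','press_trigger'):
        print(t,[(round(d['score'],2),np.round(d['extent']).tolist()) for d in bot.look_for(n,t)[:3]])
E
```

```text
Traceback (most recent call last):
  File "h.py", line 26, in snap
    C=cam(n); im=bot.camera(n); cv2.imwrite(fn,im[:,:,::-1]); return C,im
  File "h.py", line 9, in cam
    return c,np.array(c['origin']),np.array(c['rotation']).reshape(3,3)
                                   ~~~~~~~~~~~~~~~~~~~~~~~~~~~~~~~^^^^^
ValueError: cannot reshape array of size 4 into shape (3,3)
```

```bash
sed -i "s/np.array(c\['rotation'\]).reshape(3,3)/R.from_quat(c['rotation']).as_matrix()/" h.py
python3 - <<'E'
from h import *
for n in ('top','scene'):
    C,im=snap(n,f'pics/{n}0.png')
    print(n,C[0])
    for t in ('press','press_tab_top','press_squeeze','mould_near','mould_far','press_trigger'):
        print(t,[(round(d['score'],2),np.round(d['extent']).tolist()) for d in bot.look_for(n,t)[:3]])
print(bot.get_calibration('wrist'),bot.get_obs()['tool_rot'],bot.get_obs()['clock'])
E
```

```text
top {'vfov': 44.971993469545765, 'cx': 282.57812500341305, 'cy': 201.77711247072833, 'k1': -0.1725447737378433, 'origin': array([0.33739878, 0.02435337, 1.08568177]), 'rotation': array([-0.06502565,  0.07287409,  0.70917634, -0.69823345])}
press [(0.92, [192.0, 229.0, 105.0, 134.0])]
press_tab_top [(0.96, [192.0, 228.0, 104.0, 134.0])]
press_squeeze [(0.68, [191.0, 227.0, 109.0, 133.0])]
mould_near [(0.8, [162.0, 212.0, 35.0, 21.0])]
mould_far [(0.85, [168.0, 195.0, 32.0, 20.0])]
press_trigger [(0.57, [222.0, 243.0, 40.0, 14.0])]
scene {'vfov': 56.682641053737925, 'cx': 280.1074934375, 'cy': 212.76461248457247, 'k1': -0.004326654472913104, 'origin': array([ 0.9751938 , -0.30185404,  0.70358246]), 'rotation': array([0.31044672, 0.14962972, 0.42619803, 0.83641438])}
press [(0.94, [331.0, 184.0, 123.0, 94.0])]
press_tab_top [(0.76, [328.0, 186.0, 122.0, 89.0]), (0.61, [354.0, 170.0, 29.0, 28.0])]
press_squeeze [(0.96, [330.0, 183.0, 122.0, 90.0])]
mould_near [(0.7, [354.0, 172.0, 28.0, 30.0])]
mould_far [(0.58, [364.0, 182.0, 31.0, 31.0])]
press_trigger [(0.59, [297.0, 177.0, 33.0, 18.0])]
{'vfov': 64.91392430869988, 'cx': 276.31829256751615, 'cy': 203.10115417257316, 'k1': -0.003597682091375268, 'mount': array([[ 4.63140755e-04,  9.60445949e-01,  2.78466093e-01,
         7.01404021e-02],
       [ 9.99999841e-01, -5.34478297e-04,  1.80261924e-04,
         1.44201104e-03],
       [ 3.21965918e-04,  2.78465965e-01, -9.60446044e-01,
        -1.30882482e-01],
       [ 0.00000000e+00,  0.00000000e+00,  0.00000000e+00,
         1.00000000e+00]])} [ 1.90720954e-01  9.81644292e-01  2.47554617e-05 -3.36818236e-06] 0.7
```

View pics/top0.png

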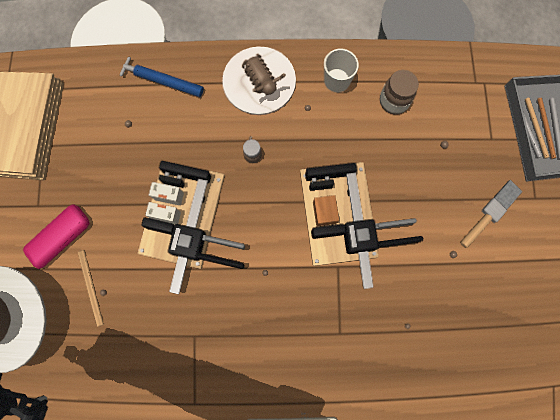

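View pics/scene0.png

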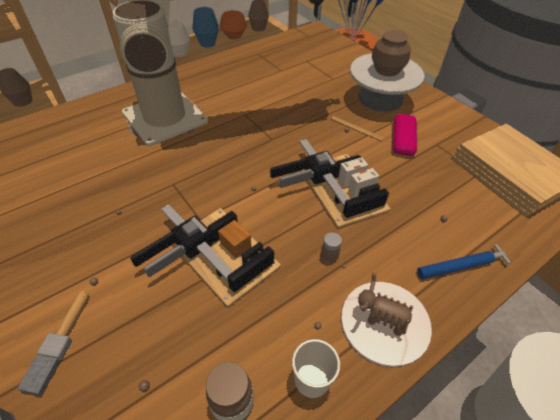

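The mould clamp is the left one in the top view: head near (187,240), moulds (163,190–215), grey trigger (225,243), black handle (225,260). In the scene view its head is near (322,165). I'll zoom in on it.

Run:
```python
from h import *
a=cv2.imread('pics/top0.png')[150:300,130:260]; b=cv2.imread('pics/scene0.png')[130:230,260:400]
a=cv2.resize(a,(390*4//3,600),interpolation=2)[:, :520]; 
cv2.imwrite('pics/za.png',a)
C=cam('top')
for n,u,v,z in (('head',187,240,.06),('barbot',177,290,.03),('bartop',202,172,.03),('handle end',246,265,.058),('trig end',248,246,.058)): print(n,onz(C,u,v,z).round(4))
```

```text
head [0.4636 0.2077 0.06  ]
barbot [0.363  0.2327 0.03  ]
bartop [0.6141 0.1833 0.03  ]
handle end [0.4115 0.0873 0.058 ]
trig end [0.45  0.083 0.058]
```

View pics/za.png

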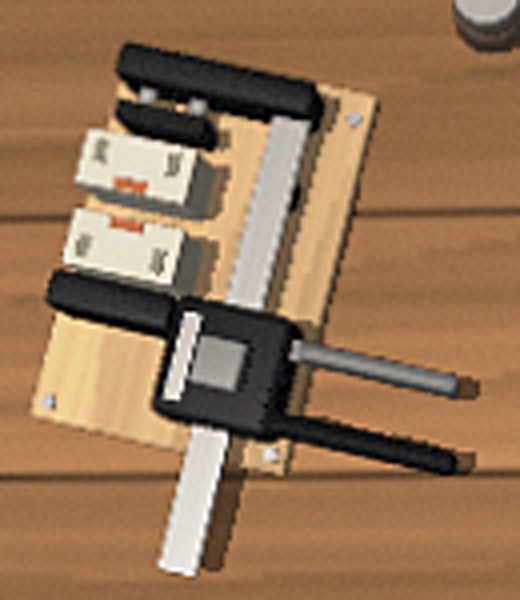

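Run:
```python
from h import *
C=cam('top')
q=lambda u,v,z: onz(C,130+u/4,150+v/4,z)[:2]
P={k:q(*a) for k,a in dict(tab=(219,362,.072),bt=(293,120,.035),bb=(180,570,.035),h0=(285,425,.058),h1=(458,463,.058),t0=(297,350,.058),t1=(460,383,.058),mn0=(70,245,.067),mn1=(188,270,.067),mf0=(83,165,.067),mf1=(195,190,.067)).items()}
for k in P: print(k,P[k].round(4))
ang=lambda v: np.degrees(np.arctan2(v[1],v[0]))
print('bar',ang(P['bt']-P['bb']),'h',ang(P['h0']-P['h1'])-90,'t',ang(P['t0']-P['t1'])-90,'m',ang(P['mn0']-P['mn1'])-90,ang(P['mf0']-P['mf1'])-90)
y=np.radians(-12); ex=np.array([np.cos(y),np.sin(y)]); ey=np.array([-ex[1],ex[0]])
for k in P: d=P[k]-P['tab']; print(k,(d@ex).round(4),(d@ey).round(4))
S=cam('scene')
# scene crop for tri
a=cv2.imread('pics/scene0.png')[135:235,265:398]; cv2.imwrite('pics/zs.png',cv2.resize(a,None,fx=6,fy=6,interpolation=2))
print('tab pred in scene',(proj(S,[*P['tab'],.072])-[265,135])*6,'t1',(proj(S,[*P['t1'],.058])-[265,135])*6,'h1',(proj(S,[*P['h1'],.058])-[265,135])*6)
```

```text
tab [0.4611 0.2101]
bt [0.5951 0.1796]
bb [0.3577 0.2359]
h0 [0.4302 0.1783]
h1 [0.41   0.0903]
t0 [0.4686 0.1725]
t1 [0.4506 0.0891]
mn0 [0.523  0.2899]
mn1 [0.5092 0.2279]
mf0 [0.5651 0.2845]
mf1 [0.551  0.2252]
bar -13.350610915332215 h -12.949659647896596 t -12.139000980006813 m -12.553842574118562 -13.41783326752197
tab 0.0 0.0
bt 0.1374 -0.002
bb -0.1065 0.0037
h0 -0.0236 -0.0375
h1 -0.0251 -0.1278
t0 0.0151 -0.0352
t1 0.0149 -0.1205
mn0 0.044 0.0909
mn1 0.0434 0.0274
mf0 0.0863 0.0944
mf1 0.0848 0.0335
tab pred in scene [335.3670299  127.43658762] t1 [ 78.66664176 259.35110474] h1 [ 21.41816714 199.95511701]
```

View pics/zs.png

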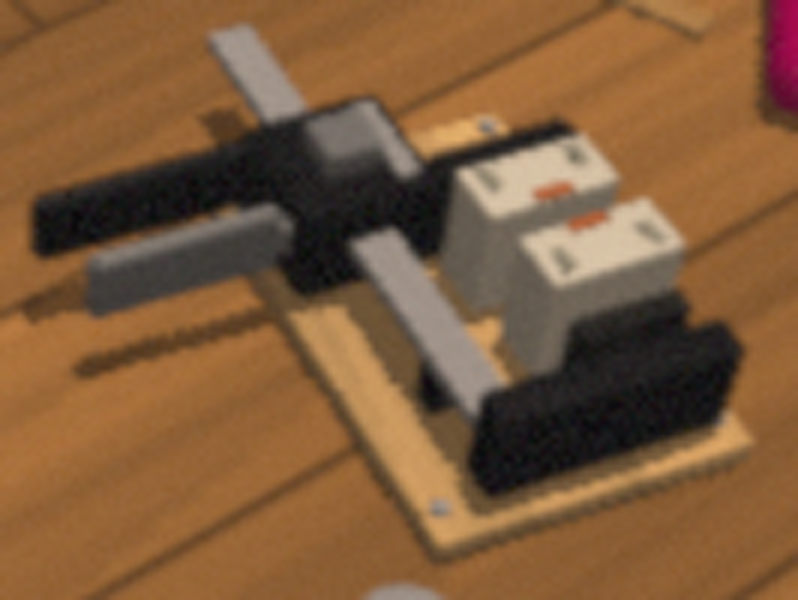

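```bash
cat >> h.py <<'E'
def togo(target,tz):   # target pos, desired yaw of tool y axis
    o=bot.get_obs(); M=R.from_quat(o['tool_rot']).as_matrix(); d=M.T@(np.array(target)-o['eef_pos'])
    a=np.degrees(np.arctan2(M[1,1],M[0,1])); w=(a-tz+90)%180-90   # tool z down: +wz lowers world yaw
    print('pos',o['eef_pos'].round(4),'t',o['clock'],'yaw y',a.round(2),'d units',(d/.05).round(3),'wz units',round(w/5,3),'tilt',M[:,2].round(3),'tip',bot.tip_extent)
E
python3 - <<'E'
from h import *
T,S=cam('top'),cam('scene')
for n,a,b in (('tab',(219,362),(345,140)),('h1',(458,463),(35,205)),('t1',(460,383),(90,258)),('mn corner',(188,270),(490,215)),('mf',(195,190),(550,275))):
    print(n,tri([ray(T,130+a[0]/4,150+a[1]/4),ray(S,265+b[0]/6,135+b[1]/6)]).round(4))
y=np.radians(-13); ex=np.array([np.cos(y),np.sin(y)]); ey=np.array([-ex[1],ex[0]])
s=np.array([.461,.2105])-.015*ex-.084*ey; print('s',s)
togo([*s,.15],-13)
M=R.from_quat(bot.get_obs()['tool_rot']).as_matrix(); print(M.round(2))
E
```

```text
tab [0.4629 0.2127 0.0648]
h1 [0.4115 0.0928 0.0546]
t1 [0.4518 0.091  0.0581]
mn corner [0.5169 0.2377 0.0495]
mf [0.5581 0.2333 0.0517]
s [0.42748856 0.13202718]
pos [0.1872 0.4636 0.2423] t 0.7 yaw y 68.01 d units [-6.939 -4.35   1.846] wz units 16.202 tilt [ 0.  0. -1.] tip 0.011
[[-0.93  0.37  0.  ]
 [ 0.37  0.93  0.  ]
 [ 0.    0.   -1.  ]]
```

>>> drive_tool(
  rows=[
    {"dx": -0.6,"dy": -0.4,"dz": 0,"wz": 1.5,"hand": 85},
    {"dx": -1.2,"dy": -0.8,"dz": 0,"wz": 3},
    {"dx": -1.9,"dy": -1.2,"dz": 0,"wz": 4.6},
    {"dx": -2.6,"dy": -1.6,"wz": 6.2},
    {"dx": -3.3,"dy": -2.1,"wz": 7.8},
    {"dx": -4.0,"dy": -2.5,"wz": 9.4},
    {"dx": -4.7,"dy": -2.95,"wz": 11},
    {"dx": -5.4,"dy": -3.4,"wz": 12.6},
    {"dx": -6.1,"dy": -3.85,"dz": 0.3,"wz": 14.2},
    {"dx": -6.7,"dy": -4.2,"dz": 0.8,"wz": 15.5},
    {"dx": -6.94,"dy": -4.35,"dz": 1.4,"wz": 16.2},
    {"dx": -6.94,"dy": -4.35,"dz": 1.85,"wz": 16.2},
    {"dx": -6.94,"dy": -4.35,"dz": 1.85,"wz": 16.2},
    {"dx": -6.94,"dy": -4.35,"dz": 1.85,"wz": 16.2},
    {"dx": -6.94,"dy": -4.35,"dz": 1.85,"wz": 16.2},
  ],
)

```text
invalid input at $.rows[0]: expected keys dx, dy, dz, wx, wy, wz, hand
```

Run:
```python
from h import *
C,im=snap('wrist','pics/w0.png'); togo([.4275,.132,.034],-13); print(bot.get_obs()['joint_pos'].round(2))
import pickle; pickle.dump(C,open('w0.pkl','wb'))
```

```text
pos [0.1872 0.4636 0.2423] t 0.75 yaw y 68.01 d units [-6.939 -4.351  4.167] wz units 16.201 tilt [ 0.  0. -1.] tip 0.011
[1.19 0.24 0.01 1.34 0.   1.57]
```

View pics/w0.png

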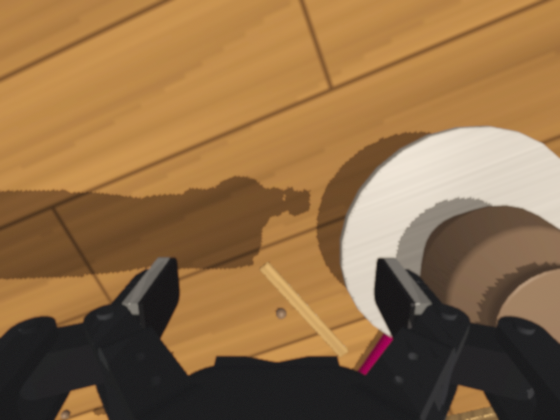

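The move was refused because every key is required. This view is still the start pose, with the pot right of the fingers, away from the planned path.

>>> drive_tool(
  rows=[
    {"dx": -0.6,"dy": -0.4,"dz": 0,"wx": 0,"wy": 0,"wz": 1.5,"hand": 85},
    {"dx": -1.2,"dy": -0.8,"dz": 0,"wx": 0,"wy": 0,"wz": 3,"hand": 85},
    {"dx": -1.9,"dy": -1.2,"dz": 0,"wx": 0,"wy": 0,"wz": 4.6,"hand": 85},
    {"dx": -2.6,"dy": -1.6,"dz": 0,"wx": 0,"wy": 0,"wz": 6.2,"hand": 85},
    {"dx": -3.3,"dy": -2.1,"dz": 0,"wx": 0,"wy": 0,"wz": 7.8,"hand": 85},
    {"dx": -4.0,"dy": -2.5,"dz": 0,"wx": 0,"wy": 0,"wz": 9.4,"hand": 85},
    {"dx": -4.7,"dy": -2.95,"dz": 0,"wx": 0,"wy": 0,"wz": 11,"hand": 85},
    {"dx": -5.4,"dy": -3.4,"dz": 0,"wx": 0,"wy": 0,"wz": 12.6,"hand": 85},
    {"dx": -6.1,"dy": -3.85,"dz": 0.3,"wx": 0,"wy": 0,"wz": 14.2,"hand": 85},
    {"dx": -6.7,"dy": -4.2,"dz": 0.8,"wx": 0,"wy": 0,"wz": 15.5,"hand": 85},
    {"dx": -6.94,"dy": -4.35,"dz": 1.4,"wx": 0,"wy": 0,"wz": 16.2,"hand": 85},
    {"dx": -6.94,"dy": -4.35,"dz": 1.85,"wx": 0,"wy": 0,"wz": 16.2,"hand": 85},
    {"dx": -6.94,"dy": -4.35,"dz": 1.85,"wx": 0,"wy": 0,"wz": 16.2,"hand": 85},
    {"dx": -6.94,"dy": -4.35,"dz": 1.85,"wx": 0,"wy": 0,"wz": 16.2,"hand": 85},
  ],
)

```text
clock: 2.15
eef_pos: [0.4274, 0.132, 0.1501]
tool_rot: [0.783, 0.623, -0.0, -0.0]
ft_force: [1.2, -0.6, -0.5]
grip_width: 0.085
grasp_force: 0.0
```

Run:
```python
from h import *
C,im=snap('wrist','pics/w1.png'); togo([.4275,.132,.034],-13); print(bot.get_obs()['joint_pos'].round(2))
import pickle; pickle.dump(C,open('w1.pkl','wb'))
```

```text
pos [0.4281 0.1324 0.1509] t 2.2 yaw y -12.96 d units [-0.013 -0.012  2.337] wz units 0.009 tilt [ 0.001  0.    -1.   ] tip 0.011
[ 0.3   0.2  -0.29  1.07  0.    2.1 ]
```

View pics/w1.png

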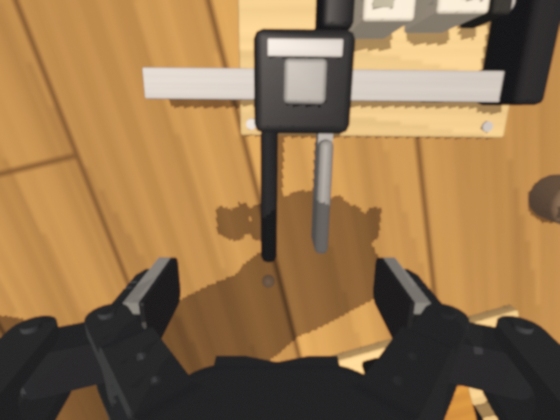

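The wrist view shows the clamp square to the gripper: tab centre (305,81), handle end (268,260), trigger end (321,250).

Run:
```python
from h import *
import pickle
W=pickle.load(open('w1.pkl','rb')); T=cam('top')
y=np.radians(-13); ex=np.array([np.cos(y),np.sin(y)]); ey=np.array([-ex[1],ex[0]])
P={}
for n,u,v,z in (('tab',305,81,.072),('h1',269,257,.058),('h0',270,140,.058),('t1',321,246,.058),('t0',326,140,.058),('b0',147,83,.04),('b1',500,85,.04)):
    P[n]=onz(W,u,v,z)[:2]; d=P[n]-P['tab']; print(n,P[n].round(4),(d@ex).round(4),(d@ey).round(4))
for n,a in (('tab',(219,362)),('h1',(458,463)),('t1',(460,383))):
    u,v=dict(tab=(305,81),h1=(269,257),t1=(321,246))[n]; print(n,'tri',tri([ray(T,130+a[0]/4,150+a[1]/4),ray(W,u,v)]).round(4))
```

```text
tab [0.4643 0.2129] 0.0 0.0
h1 [0.4153 0.0998] -0.0224 -0.1212
h0 [0.4355 0.1826] -0.0213 -0.036
t1 [0.4543 0.0998] 0.0157 -0.1124
t0 [0.4719 0.1742] 0.016 -0.036
b0 [0.3612 0.2377] -0.1061 0.001
b1 [0.5979 0.182 ] 0.1371 -0.0001
tab tri [0.4654 0.2144 0.047 ]
h1 tri [0.4121 0.0913 0.0388]
t1 tri [0.4541 0.0903 0.0368]
```

>>> drive_tool(
  rows=[
    {"dx": 0.1,"dy": 0.08,"dz": 0.5,"wx": 0,"wy": 0,"wz": 0,"hand": 85},
    {"dx": 0.1,"dy": 0.08,"dz": 1.0,"wx": 0,"wy": 0,"wz": 0,"hand": 85},
    {"dx": 0.1,"dy": 0.08,"dz": 1.4,"wx": 0,"wy": 0,"wz": 0,"hand": 85},
    {"dx": 0.1,"dy": 0.08,"dz": 1.8,"wx": 0,"wy": 0,"wz": 0,"hand": 85},
    {"dx": 0.1,"dy": 0.08,"dz": 2.1,"wx": 0,"wy": 0,"wz": 0,"hand": 85},
    {"dx": 0.1,"dy": 0.08,"dz": 2.32,"wx": 0,"wy": 0,"wz": 0,"hand": 85},
    {"dx": 0.1,"dy": 0.08,"dz": 2.32,"wx": 0,"wy": 0,"wz": 0,"hand": 85},
  ],
)

```text
clock: 2.9
eef_pos: [0.4325, 0.1364, 0.0337]
tool_rot: [0.782, 0.623, -0.0, -0.0]
ft_force: [-0.2, 0.4, -0.6]
grip_width: 0.0852
grasp_force: 0.0
```

Run:
```python
from h import *
C,im=snap('wrist','pics/w2.png'); togo([.4325,.1361,.034],-13)
import pickle; pickle.dump(C,open('w2.pkl','wb'))
```

```text
pos [0.4329 0.1364 0.0343] t 2.95 yaw y -12.95 d units [-0.009 -0.006  0.006] wz units 0.011 tilt [ 0.001  0.    -1.   ] tip 0.011
```

View pics/w2.png

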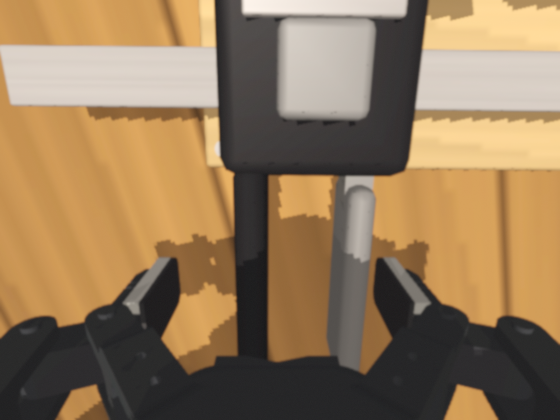

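The handle (252) and trigger (355) lie between the fingers (180–375), centred within about 2 mm. First squeeze.

>>> drive_tool(
  rows=[
    {"dx": 0,"dy": 0,"dz": 0,"wx": 0,"wy": 0,"wz": 0,"hand": 30},
    {"dx": 0,"dy": 0,"dz": 0,"wx": 0,"wy": 0,"wz": 0,"hand": 30},
    {"dx": 0,"dy": 0,"dz": 0,"wx": 0,"wy": 0,"wz": 0,"hand": 30},
    {"dx": 0,"dy": 0,"dz": 0,"wx": 0,"wy": 0,"wz": 0,"hand": 30},
    {"dx": 0,"dy": 0,"dz": 0,"wx": 0,"wy": 0,"wz": 0,"hand": 30},
    {"dx": 0,"dy": 0,"dz": 0,"wx": 0,"wy": 0,"wz": 0,"hand": 30},
    {"dx": 0,"dy": 0,"dz": 0,"wx": 0,"wy": 0,"wz": 0,"hand": 30},
  ],
)

```text
clock: 3.65
eef_pos: [0.4321, 0.1374, 0.0363]
tool_rot: [0.782, 0.623, 0.001, -0.002]
ft_force: [-7.3, 1.9, 18.5]
grip_width: 0.0305
grasp_force: 13.5
```

>>> drive_tool(
  rows=[
    {"dx": 0,"dy": 0,"dz": 0,"wx": 0,"wy": 0,"wz": 0,"hand": 85},
    {"dx": 0,"dy": 0,"dz": 0,"wx": 0,"wy": 0,"wz": 0,"hand": 85},
    {"dx": 0,"dy": 0,"dz": 0,"wx": 0,"wy": 0,"wz": 0,"hand": 85},
    {"dx": 0,"dy": 0,"dz": 0,"wx": 0,"wy": 0,"wz": 0,"hand": 85},
    {"dx": 0,"dy": 0,"dz": 0,"wx": 0,"wy": 0,"wz": 0,"hand": 85},
    {"dx": 0,"dy": 0,"dz": 0,"wx": 0,"wy": 0,"wz": 0,"hand": 85},
    {"dx": 0,"dy": 0,"dz": 0,"wx": 0,"wy": 0,"wz": 0,"hand": 85},
  ],
)

```text
clock: 4.35
eef_pos: [0.4322, 0.1359, 0.0336]
tool_rot: [0.783, 0.623, -0.0, -0.0]
ft_force: [0.2, -0.8, 0.3]
grip_width: 0.085
grasp_force: 0.0
```

```bash
cat > jaw.py <<'E'
from h import *
import sys
C,im=snap('top',f'pics/{sys.argv[1]}.png'); togo([.4325,.1361,.034],-13); print(bot.get_obs()['ft_force'].round(1))
a=im[150:300,130:260]; b=cv2.imread('pics/top0.png')[150:300,130:260,::-1]
cv2.imwrite(f'pics/{sys.argv[1]}z.png',cv2.resize(np.hstack([b,a]),None,fx=3,fy=3,interpolation=2)[:,:,::-1])
for t in('mould_near','mould_far'): print(t,[(round(d['score'],2),d['extent']) for d in bot.look_for('top',t)[:2]])
E
python3 jaw.py j1
```

```text
pos [0.4323 0.1359 0.0336] t 4.4 yaw y -12.99 d units [ 0.004  0.004 -0.007] wz units 0.003 tilt [-0.001 -0.    -1.   ] tip 0.011
[-0.8  0.5  0.3]
mould_near [(0.62, [184.9, 181.1, 51.1, 30.6]), (0.47, [151.6, 205.2, 2.2, 5.0])]
mould_far [(0.88, [165.0, 196.3, 35.2, 24.2])]
```

View pics/j1z.png

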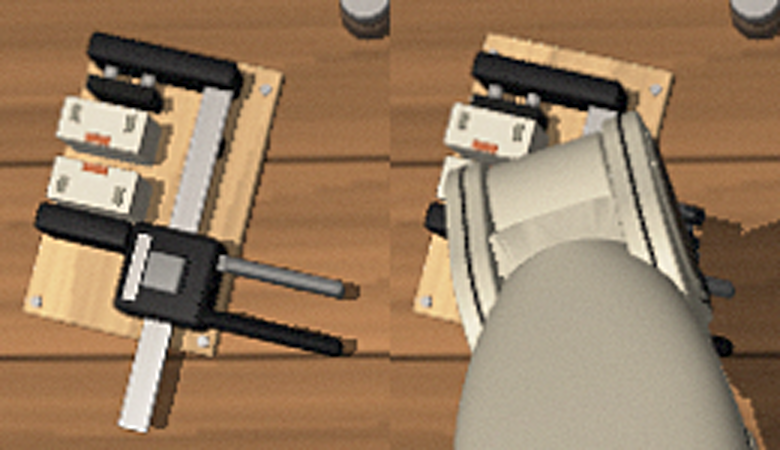

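The jaw advanced roughly 12 mm (its left top moved from row 33 to about 50 in the 3x crop), and the far half moved with it. Squeeze again, and track the jaw by template matching.

>>> drive_tool(
  rows=[
    {"dx": 0,"dy": 0,"dz": 0,"wx": 0,"wy": 0,"wz": 0,"hand": 29},
    {"dx": 0,"dy": 0,"dz": 0,"wx": 0,"wy": 0,"wz": 0,"hand": 29},
    {"dx": 0,"dy": 0,"dz": 0,"wx": 0,"wy": 0,"wz": 0,"hand": 29},
    {"dx": 0,"dy": 0,"dz": 0,"wx": 0,"wy": 0,"wz": 0,"hand": 29},
    {"dx": 0,"dy": 0,"dz": 0,"wx": 0,"wy": 0,"wz": 0,"hand": 29},
    {"dx": 0,"dy": 0,"dz": 0,"wx": 0,"wy": 0,"wz": 0,"hand": 29},
    {"dx": 0,"dy": 0,"dz": 0,"wx": 0,"wy": 0,"wz": 0,"hand": 85},
    {"dx": 0,"dy": 0,"dz": 0,"wx": 0,"wy": 0,"wz": 0,"hand": 85},
    {"dx": 0,"dy": 0,"dz": 0,"wx": 0,"wy": 0,"wz": 0,"hand": 85},
    {"dx": 0,"dy": 0,"dz": 0,"wx": 0,"wy": 0,"wz": 0,"hand": 85},
    {"dx": 0,"dy": 0,"dz": 0,"wx": 0,"wy": 0,"wz": 0,"hand": 85},
    {"dx": 0,"dy": 0,"dz": 0,"wx": 0,"wy": 0,"wz": 0,"hand": 85},
  ],
)

```text
clock: 5.7
eef_pos: [0.4318, 0.1359, 0.0333]
tool_rot: [0.783, 0.623, -0.001, -0.0]
ft_force: [0.4, 0.1, -0.6]
grip_width: 0.0852
grasp_force: 0.0
```

```bash
cat > jaw2.py <<'E'
from h import *
import sys
n=sys.argv[1]
if len(sys.argv)<3: C,im=snap('top',f'pics/{n}.png')
C=cam('top'); ref=cv2.imread('pics/top0.png'); im=cv2.imread(f'pics/{n}.png')
def track(x0,y0,x1,y1,z,dn=22):
    k=8; t=cv2.resize(ref[y0:y1,x0:x1],None,fx=k,fy=k,interpolation=2)
    s=cv2.resize(im[y0-4:y1+dn,x0-12:x1+6],None,fx=k,fy=k,interpolation=2)
    _,v,_,l=cv2.minMaxLoc(cv2.matchTemplate(s,t,cv2.TM_CCOEFF_NORMED))
    du,dv=l[0]/k-12,l[1]/k-4; u,w=(x0+x1)/2,(y0+y1)/2
    d=onz(C,u,w,z)-onz(C,u+du,w+dv,z); return round(v,2),(du,dv),'moved mm',(1000*(d[:2]@[.9744,-.225])).round(1)
print('jaw',track(157,157,200,171,.045)); print('far',track(148,181,182,196,.067)); print(bot.get_obs()['clock'])
E
python3 jaw2.py j1 old; python3 jaw2.py j2
```

```text
jaw (0.9, (-1.875, 6.75), 'moved mm', np.float64(15.3))
far (0.93, (-0.875, 2.875), 'moved mm', np.float64(6.3))
5.7
jaw (0.94, (-3.75, 13.25), 'moved mm', np.float64(29.9))
far (0.93, (-2.0, 7.125), 'moved mm', np.float64(15.5))
5.75
```

Jaw at about 30 mm (≥28): firm hold. Refine the tab position from the close picture w2 (tab centre about (326,69)).

Run:
```python
from h import *
import pickle
for f,u,v in (('w1',305,81),('w2',326,69)): print(onz(pickle.load(open(f+'.pkl','rb')),u,v,.072).round(4))
print(tri([ray(pickle.load(open('w1.pkl','rb')),305,81),ray(pickle.load(open('w2.pkl','rb')),326,69)]))
togo([.4643,.2129,.1],-13)
```

```text
[0.4643 0.2129 0.072 ]
[0.4641 0.2129 0.072 ]
[0.46458274 0.213054   0.0693189 ]
pos [0.432  0.1359 0.0335] t 5.75 yaw y -12.99 d units [ 1.645  0.282 -1.332] wz units 0.003 tilt [-0.001 -0.    -1.   ] tip 0.011
```

>>> drive_tool(
  rows=[
    {"dx": 0,"dy": 0,"dz": -0.4,"wx": 0,"wy": 0,"wz": 0,"hand": 85},
    {"dx": 0,"dy": 0,"dz": -1.1,"wx": 0,"wy": 0,"wz": 0,"hand": 85},
    {"dx": 0,"dy": 0,"dz": -1.75,"wx": 0,"wy": 0,"wz": 0,"hand": 50},
    {"dx": 0.3,"dy": 0.05,"dz": -1.75,"wx": 0,"wy": 0,"wz": 0,"hand": 0},
    {"dx": 0.9,"dy": 0.15,"dz": -1.75,"wx": 0,"wy": 0,"wz": 0,"hand": 0},
    {"dx": 1.4,"dy": 0.25,"dz": -1.75,"wx": 0,"wy": 0,"wz": 0,"hand": 0},
    {"dx": 1.64,"dy": 0.28,"dz": -1.75,"wx": 0,"wy": 0,"wz": 0,"hand": 0},
    {"dx": 1.64,"dy": 0.28,"dz": -1.5,"wx": 0,"wy": 0,"wz": 0,"hand": 0},
    {"dx": 1.64,"dy": 0.28,"dz": -1.2,"wx": 0,"wy": 0,"wz": 0,"hand": 0},
    {"dx": 1.64,"dy": 0.28,"dz": -1.2,"wx": 0,"wy": 0,"wz": 0,"hand": 0},
    {"dx": 1.64,"dy": 0.28,"dz": -1.2,"wx": 0,"wy": 0,"wz": 0,"hand": 0},
  ],
)

```text
clock: 6.85
eef_pos: [0.4638, 0.2124, 0.0932]
tool_rot: [0.783, 0.623, -0.001, -0.0]
ft_force: [-0.4, 0.4, 0.6]
grip_width: -0.0001
grasp_force: 0.0
```

```bash
python3 jaw2.py j3
python3 - <<'E'
from h import *
togo([.4643,.2129,.078],-13); print(bot.get_obs()['grip_width'])
E
```

```text
jaw (0.89, (4.125, 15.0), 'moved mm', np.float64(30.1))
far (0.39, (-1.875, 6.875), 'moved mm', np.float64(14.9))
6.9
pos [0.4645 0.2126 0.0938] t 6.9 yaw y -13.0 d units [ 0.005 -0.005  0.317] wz units 0.001 tilt [-0.001 -0.    -1.   ] tip 0.011
-0.00024355673045285434
```

>>> drive_tool(
  rows=[
    {"dx": 0,"dy": 0,"dz": 0.15,"wx": 0,"wy": 0,"wz": 0,"hand": 0},
    {"dx": 0,"dy": 0,"dz": 0.23,"wx": 0,"wy": 0,"wz": 0,"hand": 0},
    {"dx": 0,"dy": 0,"dz": 0.29,"wx": 0,"wy": 0,"wz": 0,"hand": 0},
    {"dx": 0,"dy": 0,"dz": 0.33,"wx": 0,"wy": 0,"wz": 0,"hand": 0},
    {"dx": 0,"dy": 0,"dz": 0.33,"wx": 0,"wy": 0,"wz": 0,"hand": 0},
    {"dx": 0,"dy": 0,"dz": 0.33,"wx": 0,"wy": 0,"wz": 0,"hand": 0},
  ],
)

```text
clock: 7.5
eef_pos: [0.4649, 0.2128, 0.0777]
tool_rot: [0.783, 0.623, 0.0, 0.0]
ft_force: [0.1, 0.2, 3.7]
grip_width: -0.0002
grasp_force: 2.2
```

>>> drive_tool(
  rows=[
    {"dx": 0,"dy": 0,"dz": 0.03,"wx": 0,"wy": 0,"wz": 0,"hand": 0},
    {"dx": 0,"dy": 0,"dz": 0.05,"wx": 0,"wy": 0,"wz": 0,"hand": 0},
    {"dx": 0,"dy": 0,"dz": 0.05,"wx": 0,"wy": 0,"wz": 0,"hand": 0},
    {"dx": 0,"dy": 0,"dz": 0.05,"wx": 0,"wy": 0,"wz": 0,"hand": 0},
    {"dx": 0,"dy": 0,"dz": 0.05,"wx": 0,"wy": 0,"wz": 0,"hand": 0},
    {"dx": 0,"dy": 0,"dz": 0.05,"wx": 0,"wy": 0,"wz": 0,"hand": 0},
    {"dx": 0,"dy": 0,"dz": 0.05,"wx": 0,"wy": 0,"wz": 0,"hand": 0},
    {"dx": 0,"dy": 0,"dz": 0.05,"wx": 0,"wy": 0,"wz": 0,"hand": 0},
    {"dx": 0,"dy": 0,"dz": 0.05,"wx": 0,"wy": 0,"wz": 0,"hand": 0},
    {"dx": 0,"dy": 0,"dz": 0.05,"wx": 0,"wy": 0,"wz": 0,"hand": 0},
    {"dx": 0,"dy": 0,"dz": 0.05,"wx": 0,"wy": 0,"wz": 0,"hand": 0},
    {"dx": 0,"dy": 0,"dz": 0.05,"wx": 0,"wy": 0,"wz": 0,"hand": 0},
    {"dx": 0,"dy": 0,"dz": 0.05,"wx": 0,"wy": 0,"wz": 0,"hand": 0},
    {"dx": 0,"dy": 0,"dz": 0.05,"wx": 0,"wy": 0,"wz": 0,"hand": 0},
    {"dx": 0,"dy": 0,"dz": 0.05,"wx": 0,"wy": 0,"wz": 0,"hand": 0},
    {"dx": 0,"dy": 0,"dz": 0.05,"wx": 0,"wy": 0,"wz": 0,"hand": 0},
  ],
)

```text
clock: 9.1
eef_pos: [0.4652, 0.2129, 0.0769]
tool_rot: [0.783, 0.623, 0.001, 0.0]
ft_force: [-3.8, -1.8, 15.2]
grip_width: 0.0001
grasp_force: 8.0
```

```bash
python3 jaw2.py j4; python3 -c "
from h import *
print(bot.get_obs()['ft_force'])"
```

```text
jaw (0.99, (0.0, 0.0), 'moved mm', np.float64(0.0))
far (0.42, (4.375, 0.625), 'moved mm', np.float64(-0.6))
9.15
[-4.25320018 -2.84112344 15.01818608]
```

Jaw fully open. Lift straight up and move back so the moulds can be seen.

>>> drive_tool(
  rows=[
    {"dx": 0,"dy": 0,"dz": -0.1,"wx": 0,"wy": 0,"wz": 0,"hand": 0},
    {"dx": 0,"dy": 0,"dz": -0.5,"wx": 0,"wy": 0,"wz": 0,"hand": 0},
    {"dx": 0,"dy": 0,"dz": -1.2,"wx": 0,"wy": 0,"wz": 0,"hand": 0},
    {"dx": 0,"dy": 0,"dz": -2,"wx": 0,"wy": 0,"wz": 0,"hand": 0},
    {"dx": -0.7,"dy": -0.3,"dz": -2.5,"wx": 0,"wy": 0,"wz": 0,"hand": 0},
    {"dx": -1.4,"dy": -0.8,"dz": -2.5,"wx": 0,"wy": 0,"wz": 0,"hand": 0},
    {"dx": -2,"dy": -1.4,"dz": -2.5,"wx": 0,"wy": 0,"wz": 0,"hand": 0},
    {"dx": -2.3,"dy": -2,"dz": -2.5,"wx": 0,"wy": 0,"wz": 0,"hand": 0},
    {"dx": -2.3,"dy": -2,"dz": -2.5,"wx": 0,"wy": 0,"wz": 0,"hand": 0},
    {"dx": -2.3,"dy": -2,"dz": -2.5,"wx": 0,"wy": 0,"wz": 0,"hand": 0},
  ],
)

```text
clock: 10.15
eef_pos: [0.3412, 0.1231, 0.1998]
tool_rot: [0.783, 0.623, 0.0, 0.0]
ft_force: [0.7, -0.4, -0.5]
grip_width: -0.0001
grasp_force: 0.0
```

```bash
python3 jaw2.py j5
python3 - <<'E'
from h import *
C,im=snap('scene','pics/s5.png')
a=cv2.imread('pics/j5.png')[150:300,130:260]; b=cv2.imread('pics/s5.png')[135:235,265:395]
cv2.imwrite('pics/f.png',np.vstack([cv2.resize(x,(390,300),interpolation=2) for x in (cv2.resize(a,(390,450))[:300],b)]))
print(bot.get_obs()['ft_force'])
E
```

```text
jaw (0.99, (0.0, 0.0), 'moved mm', np.float64(0.0))
far (0.82, (-0.25, -0.125), 'moved mm', np.float64(-0.1))
10.2
[-0.10056014 -0.29733828 -0.20184393]
```

View pics/f.png

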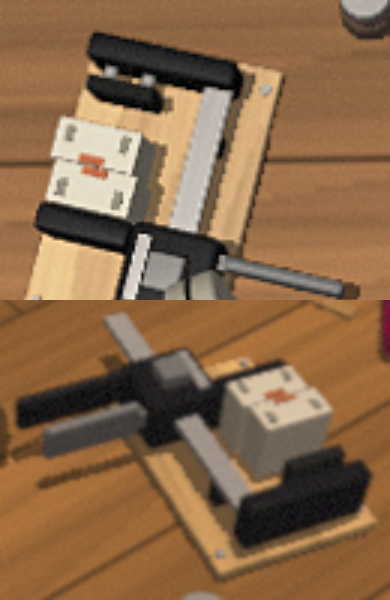

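Jaw open, trigger at rest, and the two halves stand closed against each other (top view around (95,170)) with only a few mm of sideways offset.

```bash
python3 -c "
from workcell import bot
print(bot.job_done())"
```

```text
the job is handed in; nothing more can be done
None
```

The mould was pressed shut with two trigger squeezes (jaw tracked at about 30 mm, trigger let go), then released with the tab; the last pictures show the jaw fully open and the halves standing closed, the other clamp was never approached, and the job is handed in at about 10 s with no verdict returned.

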